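# Crack a stuck desiccator lid and hold it ajar

## Task

We are about to put the sample jar into the desiccator. The jar has toppled over on the blue mat: first stand it upright on the mat, cap up, and let go of it, because your hand will then stay on the lid. Then take the desiccator lid by its black knob, ease it straight up until the stuck seal breaks, without jerking it right off, and finish still holding it level over the bowl, free of the seal with a gap of about 15 mm, so that air seeps in; leave the objective, the oil bottle and the slide box where they are.

Things in the scene. Friction and masses are not known exactly. Their poses are not given: they have to be found in the camera images.
- jar: closed amber glass jar, paper label, white cap, 80 mm tall, about 0.16 kg: body 46 mm diameter and 58 mm long from the foot, cap 42 mm diameter from 62 to 80 mm. Origin: centre of its foot; z runs from foot to cap. At the start it lies on its side on the mat, z level, its cap pointing 34 to 92 degrees round from the mat's +x towards its +y
- mat: pale blue bench mat fixed to the black bench top, 250 mm (its x) by 220 mm (its y), 4 mm thick. Origin at the centre of its underside, on the bench top; z up
- desiccator: small laboratory desiccator bowl, white plastic, clipped to a round 200 mm bench plate that is screwed to the bench, so it does not lift. Rim 172 mm diameter at 120 mm above the bench. Origin at the centre of the plate's underside, on the bench top; z up
- rim (a point): centre of the bowl's mouth at the rim's upper face, on which the closed lid sits (120 mm above the bench). A rubber lip seal inside grips the lid's plug: its resistance rises to some 10 to 15 N (besides the weight) in the first 4 mm of lift, then it lets go; up to about 9 mm of lift the plug still rubs and rests on the seal, above that it is clear of it
- lid: loose lid of the desiccator, about 0.3 kg: blue rim 172 mm diameter and 8 mm thick, clear dome up to 48 mm, black knob on top, plug 14 mm deep hanging below the rim into the bowl. Origin: centre of the rim's underside, z up; closed, it coincides with point rim
- knob (a point): grip point at the middle of the round black knob of the lid: 74 mm above the lid's origin. The knob's head is 37 mm in diameter from 63 to 84 mm above the lid's origin, its top at 88 mm; the stem below is thinner. Moves with the lid
- objective: bystander: loose microscope objective, steel with a yellow band, 25 mm diameter, 44 mm tall, standing. Origin at the centre of its foot
- oil_bottle: bystander: loose small amber oil bottle with black dropper cap, 30 mm diameter, 72 mm tall, standing. Origin at the centre of its foot
- slide_box: bystander: loose wooden slide box, 87 by 64 mm, 35 mm high. Origin at the centre of its underside
Things that resemble listed ones, but are neither listed nor needed, are in the scene too. Leave any green, pink or turquoise look-alike of the lid alone.

How it is judged:
On the way, in this order (a step that is already met when the one before it is completed fails the run):
1. the jar stands upright on the mat, cap up, let go and at rest, with the lid still shut (angle between jar's own z axis and vertical below 0.1 rad and z of jar in the frame of mat between 0.001 and 0.008 m and contact force between jar and the fingers below 0.1 N and linear speed of jar below 0.02 m/s and z of lid in the frame of rim below 0.003 m), for 0.3 s.
2. the lid, in the fingers, has broken free of the seal (z of lid in the frame of rim above 0.008 m and contact force between lid and desiccator below 0.2 N and contact force between lid and the fingers above 2 N), for 0.2 s.
At the end, for the whole second after the job is handed in: the fingers still hold the lid, level within 7 degrees and within 12 mm of the bowl's axis, 8 to 28 mm above the rim, still, and touching neither bowl nor seal; the jar stands upright (within 6 degrees) on the mat, untouched; the bystanders are where they were (all of step 2 and z of lid in the frame of rim below 0.028 m and horizontal distance between lid and rim below 0.012 m and angle between lid's own z axis and vertical below 0.12 rad and linear speed of each of lid, jar below 0.02 m/s and angle between jar's own z axis and vertical below 0.1 rad and z of jar in the frame of mat between 0.001 and 0.008 m and x of jar in the frame of mat between -0.125 and 0.125 m and y of jar in the frame of mat between -0.11 and 0.11 m and contact force between jar and the arm below 0.1 N); the arm keeps its last pose, push and grip.
It fails at once if the lid is jerked right off: more than 45 mm above the rim (z of lid in the frame of rim above 0.045 m).
It fails at once if the lid is jerked: faster than 0.3 m/s (linear speed of lid above 0.3 m/s).
It fails at once if the objective is disturbed (moved 20 mm or knocked over) (distance of objective from where it was at the start of the episode above 0.02 m or angle between objective's own z axis and vertical above 0.4 rad).
It fails at once if the oil bottle is disturbed (moved 20 mm or knocked over) (distance of oil_bottle from where it was at the start of the episode above 0.02 m or angle between oil_bottle's own z axis and vertical above 0.4 rad).
It fails at once if the slide box is moved 20 mm (distance of slide_box from where it was at the start of the episode above 0.02 m).
It also fails if it takes over 61 s, if anything falls off the work surface, if the arm or the gripper's body presses on something with over 40 N, if the wrist force passes 120 N, or if a joint passes its speed limit or range.

## Robot

A 6-joint arm with a two-finger parallel gripper is mounted at the origin on the work surface. World frame = base frame: x ahead of the robot, y to its left, z up, the work surface at z = 0. Lengths are in m, angles in rad, forces in N, time in s.
With the tool pointing down it reaches from about 0.425 to 0.95 m from the base axis. Payload 3.5 kg.
Tool frame: the origin (TCP) lies on the centre line of the jaws, within the pads' length; the fingertips stand 17 mm ahead of it and the grasp point (between the pads) lies 2 mm behind it; z points along the fingers, y is the line along which they close (so a half turn about z gives the same grasp; the last joint's range is limited). The gripper opens to 85 mm and grips with 20 to 120 N. Pads are 22 mm wide; open, the fingers measure 114 mm over their backs; the gripper's body (76 mm by 85 mm) begins 54 mm behind the grasp point. The pads swing forward as they close: fully open they stand 13 mm farther back than shut.
Start: joints at [-1.456, 0.286, 1.577, -0, 1.279, -0.15], TCP at [0.177, -0.651, 0.248] pointing down, gripper open.
Joint ranges: [-2.77, 2.77], [-0.9, 2.22], [0.21, 2.48], [-1.53, 4.67], [0.24, 2.81], [-2.84, 2.84]. Speed limits (rad/s): [2.79, 2.79, 3.14, 3.14, 3.14, 3.14].

## Interface

Orientations are given as a unit quaternion [w, x, y, z].
In Python, from bench import telemetry, optics, workorder gives the robot as it stands.
- The arm moves only by the tool servo_tool, never from a script. Its arguments are lists of equal length, an entry for each row: "rotation": the turn, a rotation vector about the tool's x, y, z in rad, a list of three; "linear": the shift along the tool's x, y, z in m, a list of three; "hand": the opening, from -1 (shut) to 1 (fully open), so that 0 is half open. A call has 1 to 10 rows; each row shifts and turns the commanded pose from where the row before left it, along the tool's axes as they then stand; what a row does not reach is not made up. A row lasts 1/10 s, in which the tool goes at most 50 mm and 8.59 degrees, less where a joint would pass 70% of its speed; a pose out of reach is approached as far as the arm can. A call is refused whole if a number of a shift passes 0.05 or a number of a turn 0.15, either way. A call with a gripper value outside its range is refused whole. The fingers move at their own pace and stop on an object; "squeeze" is the grip in N (left out, the last holds). Time passes only in rows, so rows that do not move let the fingers close. It gives the time, the measured TCP pose, the force, the opening and the grip force at its end, in the units of the state.
- telemetry.get_obs(): the state, without advancing time (a new reading comes with each control period).
- optics.get_image(name): name is "scene" or "side" or "wrist"; returns the picture (480x640x3 uint8, blue, green, red); there is no depth.
- optics.calibration(name): a dict with "fov_y" (degrees; the focal length in pixels is half the picture's height over the tangent of half this angle, whatever the lens; pixels are square), "cx", "cy" (the principal point, pixels), "R" (3x3) and "t" (3): a world point X has camera coordinates R X + t; the wrist camera has in their place "hand_eye" (4x4, takes a point from camera to tool coordinates, whose origin is the TCP and whose axes are the flange's). Camera axes: x right, y down, z forward; pixel columns grow to the right and rows downward; lengths in m; the calibration is good to about 2 mm. A picture is of the moment at which its call begins: read the wrist's pose just before it. calibration takes no time and is no camera call.
- workorder.hand_in(): hands the job in; it is judged then, once.
The state is a dict: "t": time; "q": joint angles; "joint_vel": joint speeds; "joint_torque": joint torques, N m; "tcp_pos": TCP position; "orientation": TCP orientation; "force": force on the tool from outside, world axes, zero at the start; "ft_torque": the same for the moment, N m; "finger_gap": finger opening in m; "grasp_force": force on a finger pad.
Only numpy, scipy, OpenCV 4.12 (cv2) and the standard library are available. Lean on these libraries where they do the work, as an engineer would, in place of code of your own. Each camera call takes 0.05 s, during which the arm holds its last target. There are 200 camera calls.

## Working session

There is one attempt and no reset: what is moved stays moved. The work goes in short steps, Python scripts to look and compute and a tool call to move; the robot and the scene stay as the last step left them, time stands still between calls to the robot, and variables do not carry over. Pictures are saved under pics/ and viewed, at most 10 in all, crops included, and the job is handed in when it is done.

Besides the shell and the picture viewer there is one more tool, called after "Emit:" by a JSON object that holds its "fn" and its "kwargs". servo_tool: Moves the arm, as the interface text tells. Its arguments: {"type":"object","properties":{"rotation":{"type":"array","items":{"type":"array","items":{"type":"number"}}},"linear":{"type":"array","items":{"type":"array","items":{"type":"number"}}},"hand":{"type":"array","items":{"type":"number"}},"squeeze":{"type":"number"}},"required":["rotation","linear","hand"]}

```bash
mkdir -p pics; cat > h.py <<'E'
import numpy as np, cv2
from bench import telemetry, optics, workorder
from scipy.spatial.transform import Rotation as Ro
def rot(o): return Ro.from_quat([o[1],o[2],o[3],o[0]]).as_matrix()
def cam(name,obs=None):
    c=optics.calibration(name); f=240/np.tan(np.radians(c['fov_y'])/2)
    if 'R' in c: R=np.array(c['R']);t=np.array(c['t']); return f,c['cx'],c['cy'],R.T,-R.T@t,c
    H=np.array(c['hand_eye']); T=rot(obs['orientation'])
    return f,c['cx'],c['cy'],T@H[:3,:3],T@H[:3,3]+np.array(obs['tcp_pos']),c
def ray(cm,u,v):
    f,cx,cy,R,o,_=cm; return o,R@np.array([(u-cx)/f,(v-cy)/f,1.])
def onz(cm,u,v,z):
    o,d=ray(cm,u,v); return o+d*(z-o[2])/d[2]
def proj(cm,X):
    f,cx,cy,R,o,_=cm; p=R.T@(np.array(X)-o); return p[0]/p[2]*f+cx,p[1]/p[2]*f+cy
E
python3 - <<'E'
from h import *
for n in ['scene','side','wrist']:
    o=telemetry.get_obs(); im=optics.get_image(n); cv2.imwrite(f'pics/{n}0.png',im); c=cam(n,o)
    print(n,{k:v for k,v in c[5].items() if k not in('R','t')}, c[4].round(3),c[3].round(2).tolist())
print(o)
E
```

```text
scene {'fov_y': 44.78818276248324, 'cx': 319.84714024078045, 'cy': 238.55699391135977} [1.456 0.125 0.939] [[-0.01, 0.65, -0.76], [1.0, 0.01, -0.01], [0.0, -0.76, -0.65]]
side {'fov_y': 47.69258569596427, 'cx': 320.38811629854297, 'cy': 228.4151592132856} [ 0.167 -0.862  1.234] [[0.94, -0.25, 0.22], [-0.34, -0.69, 0.64], [-0.0, -0.68, -0.74]]
wrist {'fov_y': 70.58024202694244, 'cx': 320.6786121647193, 'cy': 240.15041466769844, 'hand_eye': array([[ 6.40570550e-04, -9.63632139e-01, -2.67231529e-01,
         6.70256905e-02],
       [ 9.99999779e-01,  6.65518039e-04, -2.78471646e-06,
        -3.63957105e-06],
       [ 1.80530846e-04, -2.67231468e-01,  9.63632352e-01,
        -1.25080858e-01],
       [ 0.00000000e+00,  0.00000000e+00,  0.00000000e+00,
         1.00000000e+00]])} [ 0.241 -0.634  0.372] [[0.26, -0.93, -0.26], [-0.96, -0.25, -0.07], [-0.0, 0.27, -0.96]]
{'t': 0.1, 'q': array([-1.45599560e+00,  2.87131964e-01,  1.57803753e+00, -4.06306710e-05,
        1.27859498e+00, -1.50010925e-01]), 'joint_vel': array([ 4.24237400e-04, -2.34789055e-03, -2.94151270e-03,  1.53254148e-03,
        4.47817590e-04,  7.90327839e-05]), 'joint_torque': array([ 6.34056923e-04, -4.07296371e+01, -2.93697882e+01, -1.57340519e-04,
        3.41922845e-03,  5.98226194e-06]), 'tcp_pos': array([ 0.17661378, -0.65090449,  0.2470451 ]), 'orientation': array([-1.08608636e-03,  9.91245787e-01,  1.32025035e-01, -3.28224804e-07]), 'force': array([0.22802279, 0.81326004, 0.06081513]), 'ft_torque': array([-0.01564512,  0.03986052, -0.00560069]), 'grasp_force': 0.0, 'finger_gap': 0.08544152158832087}
```

View pics/scene0.png

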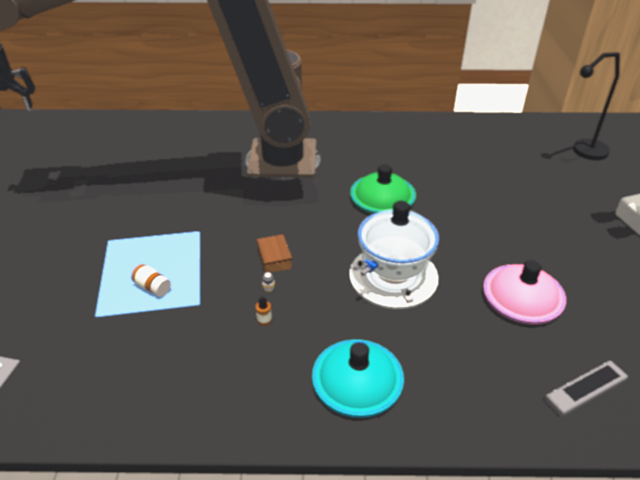

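View pics/side0.png

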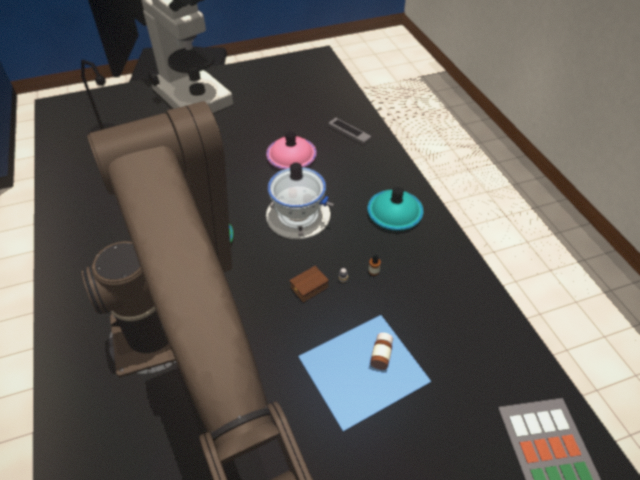

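The scene view shows the mat at (100-200, 235-310) with the jar at about (152,280), cap towards lower right at (163,287). The target lid's knob is at (401,212), with the slide box, objective and oil bottle near (275,252), (268,282) and (263,310). The side view shows the jar at (381,350), cap up-right at (385,337), and the knob at (296,171).

```bash
python3 - <<'E'
from h import *
from itertools import product
S=cv2.imread('pics/scene0.png'); D=cv2.imread('pics/side0.png')
cs=cam('scene'); cd=cam('side')
for n,I,c in (('scene',S,cs),('side',D,cd)):
    h=cv2.cvtColor(I,cv2.COLOR_BGR2HSV)
    m=cv2.inRange(h,(95,60,120),(115,255,255)); m=cv2.morphologyEx(m,cv2.MORPH_OPEN,np.ones((3,3)))
    k=max(cv2.findContours(m,0,1)[0],key=cv2.contourArea)
    k=cv2.convexHull(k); q=cv2.approxPolyDP(k,8,True)[:,0]
    P=np.array([onz(c,*p,.004) for p in q]); print(n,'mat',q.tolist(),P[:,:2].round(3).tolist(),P.mean(0).round(3))
    # jar: non-blue inside the mat hull
    M=np.zeros(m.shape,np.uint8); cv2.fillConvexPoly(M,q,255); M=cv2.erode(M,np.ones((5,5)))
    j=M&~cv2.inRange(h,(92,60,60),(118,255,255)); j=cv2.morphologyEx(j,cv2.MORPH_OPEN,np.ones((3,3)))
    k=max(cv2.findContours(j,0,1)[0],key=cv2.contourArea); r=cv2.minAreaRect(k); b=cv2.boxPoints(r)
    print(' jar',r,cv2.contourArea(k)); 
    print('  box on z=.027',[onz(c,*p,.027)[:2].round(3).tolist() for p in b],onz(c,*r[0],.027).round(3))
def mid(p,q):
    o1,d1=ray(cs,*p);o2,d2=ray(cd,*q);A=np.c_[d1,-d2];s=np.linalg.lstsq(A,o2-o1,rcond=None)[0]
    a=o1+d1*s[0];b=o2+d2*s[1];return ((a+b)/2).round(3),np.linalg.norm(a-b).round(4)
print('knob',mid((401,212),(296,171)),'jar',mid((151.5,280),(381.5,351)))
for n,p,q,z in (('obj',(268,282),(343,275),.022),('bot',(263,312),(375,266),.036),('box',(275,252),(310,283),.02)): print(n,mid(p,q),onz(cs,*p,z).round(3),onz(cd,*q,z).round(3))
def crop(I,x,y,w,h,f): return cv2.resize(I[y:y+h,x:x+w],None,fx=f,fy=f,interpolation=cv2.INTER_CUBIC)
a=crop(S,95,225,110,90,3.5);b=crop(S,345,190,110,90,3.5);c=crop(D,330,310,110,90,3.5);d=crop(D,240,150,110,90,3.5)
cv2.imwrite('pics/crop.png',np.vstack([np.hstack([a,b]),np.hstack([c,d])])[:600,:800])
E
```

```text
scene mat [[436, 228], [426, 257], [380, 258], [429, 222]] [[0.324, 0.408], [0.433, 0.369], [0.437, 0.259], [0.3, 0.393]] [0.374 0.357 0.004]
 jar ((414.9237060546875, 248.0036163330078), (20.42299461364746, 49.61685562133789), 53.61564636230469) 589.5
  box on z=.027 [[0.45, 0.277], [0.341, 0.385], [0.403, 0.406], [0.505, 0.3]] [0.427 0.341 0.027]
side mat [[381, 315], [429, 382], [342, 430], [299, 355]] [[0.589, -0.148], [0.62, -0.365], [0.378, -0.404], [0.344, -0.188]] [ 0.483 -0.276  0.004]
 jar ((381.61767578125, 350.5294189453125), (19.402849197387695, 37.593021392822266), 14.03624439239502) 607.5
  box on z=.027 [[0.489, -0.287], [0.552, -0.199], [0.592, -0.229], [0.528, -0.314]] [ 0.539 -0.258  0.027]
knob (array([0.495, 0.285, 0.186]), np.float64(0.0033)) jar (array([ 0.539, -0.257,  0.025]), np.float64(0.0023))
obj (array([0.537, 0.002, 0.02 ]), np.float64(0.001)) [0.539 0.002 0.022] [ 0.536 -0.001  0.022]
bot (array([ 0.632, -0.002,  0.025]), np.float64(0.0029)) [0.64  0.001 0.036] [ 0.628 -0.011  0.036]
box (array([0.439, 0.009, 0.02 ]), np.float64(0.0056)) [0.437 0.011 0.02 ] [0.44  0.006 0.02 ]
```

View pics/crop.png

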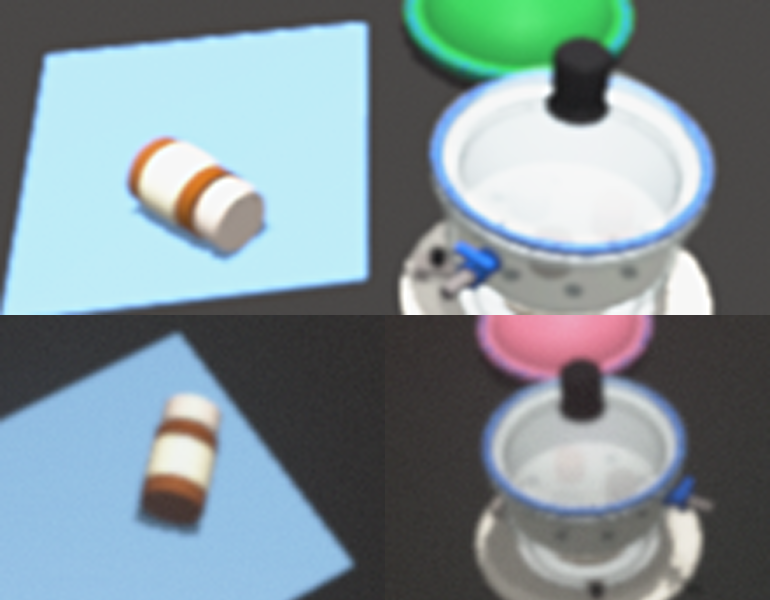

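The crops confirm it: the jar lies at about world (0.54,-0.26) with its cap at roughly 53° world yaw, and the knob is at about (0.495,0.285,0.19). I'll move above the jar with tool x along its axis.

Emit:
{"fn": "servo_tool", "kwargs": {"rotation": [[0,0,0],[0,0,0],[0,0,0],[0,0,0],[0,0,0],[0,0,0],[0,0,0],[0,0,0],[0,0,0],[0,0,0]], "linear": [[0.041,-0.026,0],[0.041,-0.026,0],[0.041,-0.026,0],[0.041,-0.026,0],[0.041,-0.026,0],[0.041,-0.026,0],[0.041,-0.026,0],[0.041,-0.026,0],[0.041,-0.026,0],[0.041,-0.026,0]], "hand": [1,1,1,1,1,1,1,1,1,1]}}

```text
t: 1.15
tcp_pos: [0.5053, -0.2914, 0.2481]
orientation: [-0.0, 0.991, 0.132, -0.0]
force: [0.5, 0.0, -0.2]
finger_gap: 0.0853
grasp_force: 0.0
```

Emit:
{"fn": "servo_tool", "kwargs": {"rotation": [[0,0,0],[0,0,-0.133],[0,0,-0.133],[0,0,-0.133],[0,0,-0.133],[0,0,-0.133],[0,0,0],[0,0,0]], "linear": [[0.041,-0.026,0],[0,0,0],[0,0,0],[0,0,0],[0,0,0],[0,0,0],[0,0,0],[0,0,0]], "hand": [1,1,1,1,1,1,1,1]}}

```text
t: 1.95
tcp_pos: [0.537, -0.2573, 0.248]
orientation: [-0.0, 0.894, 0.447, -0.0]
force: [0.5, -0.2, 0.1]
finger_gap: 0.0854
grasp_force: 0.0
```

```bash
python3 - <<'E'
from h import *
o=telemetry.get_obs(); I=optics.get_image('wrist'); cv2.imwrite('pics/w1.png',I); c=cam('wrist',o)
np.save('w1.npy',np.r_[o['tcp_pos'],o['orientation']])
print(o['tcp_pos'],o['q'],rot(o['orientation']).round(3).tolist())
h=cv2.cvtColor(I,cv2.COLOR_BGR2HSV)
blue=cv2.inRange(h,(90,50,60),(120,255,255))
H=cv2.convexHull(max(cv2.findContours(blue,0,1)[0],key=cv2.contourArea)); M=np.zeros(blue.shape,np.uint8); cv2.fillConvexPoly(M,H,255)
j=cv2.erode(M,np.ones((9,9)))&~blue; j=cv2.morphologyEx(j,cv2.MORPH_OPEN,np.ones((7,7)))
for k in sorted(cv2.findContours(j,0,1)[0],key=cv2.contourArea)[-2:]:
    r=cv2.minAreaRect(k); print(r,[ (p.round().tolist(),onz(c,*p,.027)[:2].round(4).tolist()) for p in cv2.boxPoints(r)])
E
```

```text
[ 0.53698154 -0.25728324  0.24802241] [-6.17100041e-01  1.13493141e-01  1.77820473e+00  2.96217393e-05
  1.25042508e+00  2.67017251e-02] [[0.6, 0.8, -0.0], [0.8, -0.6, 0.0], [0.0, -0.001, -1.0]]
((367.7459411621094, 330.4243469238281), (31.981834411621094, 114.39937591552734), 72.89727020263672) [([308.0, 332.0], [0.4426, -0.3589]), ([418.0, 298.0], [0.5654, -0.3984]), ([427.0, 329.0], [0.5535, -0.437]), ([318.0, 363.0], [0.427, -0.3975])]
((306.5000305175781, 204.0), (166.1700897216797, 137.8858184814453), 45.0) [([199.0, 194.0], [0.4492, -0.1664]), ([297.0, 96.0], [0.5857, -0.1532]), ([414.0, 214.0], [0.6136, -0.3155]), ([317.0, 312.0], [0.4656, -0.3438])]
```

View pics/w1.png

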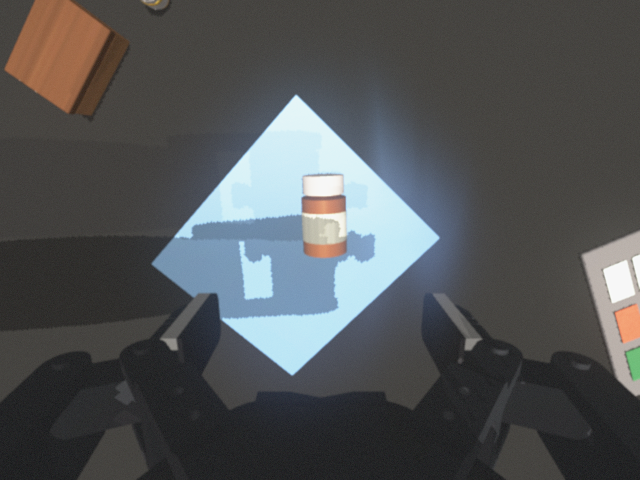

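The wrist view shows the jar upright in the image, foot edge at (325,257) and cap end at (323,174), so tool x is already nearly along its axis.

```bash
python3 - <<'E'
from h import *
a=np.load('w1.npy');o=dict(tcp_pos=a[:3],orientation=a[3:]);c=cam('wrist',o);T=rot(a[3:])
print('cam',c[4])
for n,u,v,z in (('foot',325,257,.027),('foot_z10',325,257,.012),('cap',323,174,.027),('capz48',323,174,.046),('capL',302,185,.027),('capR',344,185,.027),('bL',302,205,.027),('bR',347,205,.027),('bL2',303,250,.027),('bR2',347,250,.027)):
    X=onz(c,u,v,z); print(n,X.round(4),'tool',(T.T@(X-a[:3])).round(4))
E
```

```text
cam [ 0.57705601 -0.20340412  0.37310407]
foot [ 0.5118 -0.2978  0.027 ] tool [-0.0476  0.0043  0.221 ]
foot_z10 [ 0.5089 -0.3019  0.012 ] tool [-0.0525  0.0045  0.236 ]
cap [ 0.5626 -0.2262  0.027 ] tool [0.0402 0.0019 0.221 ]
capz48 [ 0.5633 -0.225   0.046 ] tool [0.0417 0.0018 0.202 ]
capL [ 0.539  -0.2222  0.027 ] tool [ 0.0292 -0.0193  0.221 ]
capR [ 0.573  -0.2478  0.027 ] tool [0.0292 0.0232 0.221 ]
bL [ 0.5264 -0.2384  0.027 ] tool [ 0.0088 -0.0196  0.221 ]
bR [ 0.5635 -0.2662  0.027 ] tool [0.0088 0.0267 0.221 ]
bL2 [ 0.4977 -0.2774  0.027 ] tool [-0.0397 -0.0192  0.221 ]
bR2 [ 0.5353 -0.3056  0.027 ] tool [-0.0397  0.0277  0.221 ]
```

Emit:
{"fn": "servo_tool", "kwargs": {"rotation": [[0,0,-0.033],[0,0,0],[0,0,0],[0,0,0],[0,-0.131,0],[0,-0.131,0],[0,-0.131,0],[0,-0.131,0],[0,0,0],[0,0,0]], "linear": [[0,0.003,0],[0.025,0,0.031],[0.025,0,0.031],[0.025,0,0.031],[0,0,0],[0,0,0],[0,0,0],[0,0,0],[0,0,0],[0,0,0]], "hand": [1,1,1,1,1,1,1,1,1,1]}}

```text
t: 3.0
tcp_pos: [0.5824, -0.1972, 0.1547]
orientation: [0.119, 0.856, 0.447, -0.229]
force: [0.2, 0.7, 1.4]
finger_gap: 0.0849
grasp_force: 0.0
```

```bash
python3 - <<'E'
from h import *
o=telemetry.get_obs(); T=rot(o['orientation']); print(o['tcp_pos'],o['q'].round(3),T.round(3).tolist())
c=np.array([np.cos(np.radians(55)),np.sin(np.radians(55)),0]); foot=np.array([.537,-.2573,0])-.042*np.array([.6,.8,0])+.0045*np.array([.8,-.6,0])
G=foot+.042*c; G[2]=.025; print('G',G,'tool delta',T.T@(G-o['tcp_pos']))
E
```

```text
[ 0.58240528 -0.19716277  0.15469832] [-0.311  0.368  1.713 -0.522  1.271  0.508] [[0.495, 0.821, -0.285], [0.712, -0.571, -0.409], [-0.499, -0.001, -0.867]]
G [ 0.53949021 -0.25919561  0.025     ] tool delta [-0.00073293  0.00030663  0.15003599]
```

Emit:
{"fn": "servo_tool", "kwargs": {"rotation": [[0,0,0],[0,0,0],[0,0,0],[0,0,0],[0,0,0],[0,0,0],[0,0,0],[0,0,0],[0,0,0],[0,0,0]], "linear": [[0,0,0.04],[0,0,0.04],[0,0,0.03],[0,0,0.02],[-0.001,0,0.02],[0,0,0],[0,0,0],[0,0,0],[0,0,0],[0,0,0]], "hand": [1,1,1,1,1,1,-1,-1,-1,-1], "squeeze": 40}}

```text
t: 4.0
tcp_pos: [0.5402, -0.2601, 0.0278]
orientation: [0.121, 0.856, 0.447, -0.229]
force: [-0.2, 0.9, 3.5]
finger_gap: 0.0452
grasp_force: 40.8
```

Emit:
{"fn": "servo_tool", "kwargs": {"rotation": [[0,0,0],[0,0,0],[0,0,0],[0,0,0]], "linear": [[0,0,0],[0,0,0],[0,0,0],[0,0,0]], "hand": [-1,-1,-1,-1]}}

```text
t: 4.4
tcp_pos: [0.5403, -0.2601, 0.0277]
orientation: [0.121, 0.856, 0.447, -0.229]
force: [-1.0, 1.4, 5.9]
finger_gap: 0.0448
grasp_force: 40.9
```

Emit:
{"fn": "servo_tool", "kwargs": {"rotation": [[0,0,0],[0,0,0],[0,0,0],[0,0,0],[0,0.1,0],[0,0.131,0],[0,0.131,0],[0,0.131,0],[0,0.131,0],[0,0.131,0]], "linear": [[-0.01,0,-0.0174],[-0.01,0,-0.0174],[-0.01,0,-0.0174],[-0.005,0,-0.0087],[0,0,0],[0,0,0],[0,0,0],[0,0,0],[0,0,0],[0,0,0]], "hand": [-1,-1,-1,-1,-1,-1,-1,-1,-1,-1]}}

```text
t: 5.4
tcp_pos: [0.539, -0.2596, 0.0962]
orientation: [-0.054, 0.88, 0.46, 0.105]
force: [-0.3, 0.5, -2.2]
finger_gap: 0.045
grasp_force: 41.2
```

Emit:
{"fn": "servo_tool", "kwargs": {"rotation": [[0,0.131,0],[0,0.131,0],[0,0.131,0],[0,0.131,0],[0,0.131,0],[0,0.131,0],[0,0.031,0],[0,0,0],[0,0,0]], "linear": [[0,0,0],[0,0,0],[0,0,0],[0,0,0],[0,0,0],[0,0,0],[0,0,0],[0,0,0],[0,0,0]], "hand": [-1,-1,-1,-1,-1,-1,-1,-1,-1]}}

```text
t: 6.3
tcp_pos: [0.5394, -0.2596, 0.0963]
orientation: [-0.231, 0.768, 0.401, 0.443]
force: [-0.7, -0.6, -1.8]
finger_gap: 0.0448
grasp_force: 41.3
```

```bash
python3 - <<'E'
from h import *
o=telemetry.get_obs(); T=rot(o['orientation']); print(o['t'],o['tcp_pos'],o['q'].round(3),T.round(3).tolist(),o['force'],o['finger_gap'],o['grasp_force'])
W=optics.get_image('wrist')
S=optics.get_image('scene'); c=cam('scene'); u,v=map(int,proj(c,o['tcp_pos']))
D=optics.get_image('side'); c=cam('side'); p,q=map(int,proj(c,o['tcp_pos']))
f=lambda I,x,y:cv2.resize(I[y-40:y+40,x-53:x+53],(400,300),interpolation=cv2.INTER_CUBIC)
cv2.imwrite('pics/up.png',np.vstack([np.hstack([f(S,u,v),f(D,p,q)]),np.hstack([cv2.resize(W,(400,300))]*2)]))
E
```

```text
6.3 [ 0.5393549  -0.25960897  0.09627767] [-0.954  0.477  1.883  0.967  1.421 -0.837] [[0.286, 0.821, 0.494], [0.412, -0.571, 0.711], [0.865, 0.0, -0.501]] [-0.72052565 -0.56374495 -1.76352835] 0.04481341919628048 41.304649114608765
```

View pics/up.png

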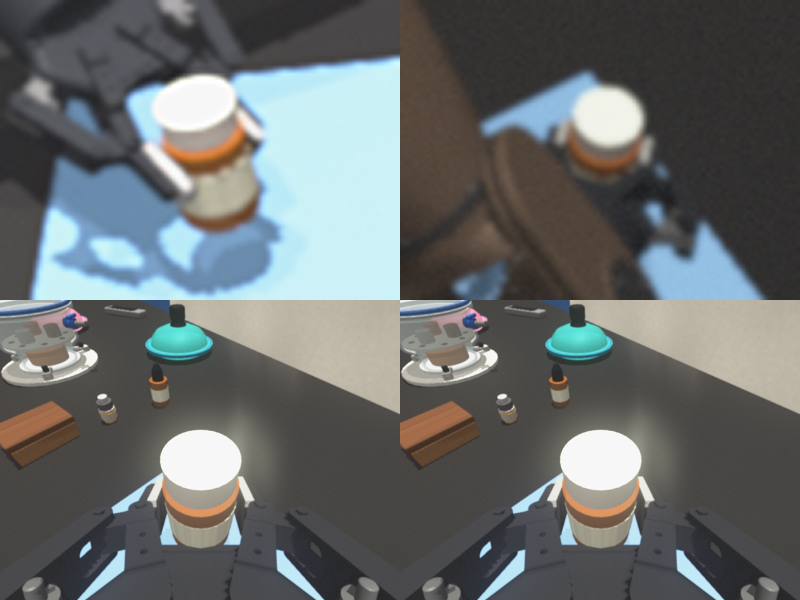

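The jar hangs upright in the jaws, cap up, and it is over the mat. I'll lower it by contact force.

Emit:
{"fn": "servo_tool", "kwargs": {"rotation": [[0,0,0],[0,0,0],[0,0,0],[0,0,0],[0,0,0],[0,0,0]], "linear": [[-0.013,0,0.0075],[-0.013,0,0.0075],[-0.0087,0,0.005],[-0.0026,0,0.0015],[0,0,0],[0,0,0]], "hand": [-1,-1,-1,-1,-1,-1]}}

```text
t: 7.05
tcp_pos: [0.5392, -0.2599, 0.0532]
orientation: [-0.232, 0.767, 0.401, 0.444]
force: [-0.4, -0.5, -1.6]
finger_gap: 0.0449
grasp_force: 41.3
```

Emit:
{"fn": "servo_tool", "kwargs": {"rotation": [[0,0,0],[0,0,0],[0,0,0],[0,0,0]], "linear": [[-0.0017,0,0.001],[-0.0017,0,0.001],[0,0,0],[0,0,0]], "hand": [-1,-1,-1,-1]}}

```text
t: 7.45
tcp_pos: [0.5391, -0.2598, 0.0493]
orientation: [-0.232, 0.767, 0.401, 0.444]
force: [0.2, 0.1, -2.1]
finger_gap: 0.0448
grasp_force: 41.3
```

Emit:
{"fn": "servo_tool", "kwargs": {"rotation": [[0,0,0],[0,0,0],[0,0,0],[0,0,0]], "linear": [[-0.0009,0,0.0005],[-0.0009,0,0.0005],[0,0,0],[0,0,0]], "hand": [-1,-1,-1,-1]}}

```text
t: 7.85
tcp_pos: [0.5391, -0.2598, 0.0471]
orientation: [-0.232, 0.767, 0.401, 0.443]
force: [-0.0, 0.2, -1.6]
finger_gap: 0.0448
grasp_force: 41.3
```

```bash
python3 - <<'E'
from h import *
o=telemetry.get_obs(); print(o['tcp_pos'],o['force'])
f=lambda I,x,y:cv2.resize(I[y-40:y+40,x-53:x+53],(400,300),interpolation=cv2.INTER_CUBIC)
S=optics.get_image('scene'); c=cam('scene'); u,v=map(int,proj(c,o['tcp_pos'])); print(u-53,v-40)
x,y=o['tcp_pos'][:2]
print('expected px axis foot/top',proj(c,[x,y,.004]),proj(c,[x,y,.084]))
cv2.imwrite('pics/low.png',cv2.resize(f(S,u,v),(800,600)))
E
```

```text
[ 0.53906799 -0.25975024  0.04706727] [-0.01481509  0.18395936 -1.57164534]
94 233
expected px axis foot/top (np.float64(151.6465619283727), np.float64(286.9387688649286)) (np.float64(144.71546674872286), np.float64(260.78354638583943))
```

View pics/low.png

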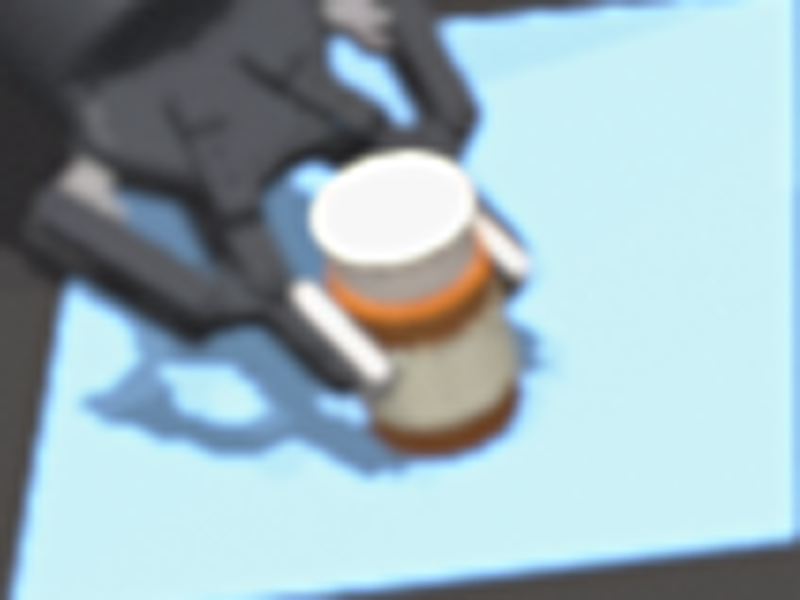

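The jar is parallel to the vertical direction projected at that spot, with its foot just above the mat at (447,450) in the crop. I'll keep lowering until contact.

Emit:
{"fn": "servo_tool", "kwargs": {"rotation": [[0,0,0],[0,0,0],[0,0,0],[0,0,0]], "linear": [[-0.0009,0,0.0005],[-0.0009,0,0.0005],[0,0,0],[0,0,0]], "hand": [-1,-1,-1,-1]}}

```text
t: 8.3
tcp_pos: [0.5391, -0.2598, 0.045]
orientation: [-0.232, 0.767, 0.401, 0.443]
force: [-0.2, -0.1, -1.5]
finger_gap: 0.0447
grasp_force: 41.3
```

Emit:
{"fn": "servo_tool", "kwargs": {"rotation": [[0,0,0],[0,0,0],[0,0,0],[0,0,0]], "linear": [[-0.0009,0,0.0005],[0,0,0],[0,0,0],[0,0,0]], "hand": [-1,-1,-1,-1]}}

```text
t: 8.7
tcp_pos: [0.539, -0.2598, 0.044]
orientation: [-0.232, 0.767, 0.401, 0.443]
force: [-0.5, -0.1, -2.5]
finger_gap: 0.0449
grasp_force: 41.3
```

Emit:
{"fn": "servo_tool", "kwargs": {"rotation": [[0,0,0],[0,0,0],[0,0,0],[0,0,0]], "linear": [[-0.0009,0,0.0005],[0,0,0],[0,0,0],[0,0,0]], "hand": [-1,-1,-1,-1]}}

```text
t: 9.1
tcp_pos: [0.5391, -0.2598, 0.0439]
orientation: [-0.232, 0.767, 0.401, 0.444]
force: [-2.9, -0.1, 6.4]
finger_gap: 0.0447
grasp_force: 41.7
```

Emit:
{"fn": "servo_tool", "kwargs": {"rotation": [[0,0,0],[0,0,0],[0,0,0],[0,0,0]], "linear": [[-0.0009,0,0.0005],[0,0,0],[0,0,0],[0,0,0]], "hand": [-1,-1,-1,-1]}}

```text
t: 9.5
tcp_pos: [0.5392, -0.2599, 0.0439]
orientation: [-0.233, 0.766, 0.401, 0.445]
force: [-5.2, 0.4, 8.8]
finger_gap: 0.0451
grasp_force: 42.1
```

Emit:
{"fn": "servo_tool", "kwargs": {"rotation": [[0,0,0],[0,0,0],[0,0,0],[0,0,0]], "linear": [[-0.0009,0,0.0005],[0,0,0],[0,0,0],[0,0,0]], "hand": [-1,-1,-1,-1]}}

```text
t: 9.9
tcp_pos: [0.5392, -0.2599, 0.0439]
orientation: [-0.233, 0.766, 0.401, 0.445]
force: [-6.7, -0.4, 13.1]
finger_gap: 0.0451
grasp_force: 42.3
```

Emit:
{"fn": "servo_tool", "kwargs": {"rotation": [[0,0,0],[0,0,0],[0,0,0],[0,0,0],[0,0,0],[0,0,0],[0,0,0],[0,0,0]], "linear": [[0.002,0,-0.0012],[0,0,0],[0,0,0],[0,0,0],[0,0,0],[0,0,0],[0,0,0],[0,0,0]], "hand": [-1,-1,0.2,0.4,0.8,1,1,1]}}

```text
t: 10.7
tcp_pos: [0.539, -0.2599, 0.0432]
orientation: [-0.232, 0.767, 0.401, 0.443]
force: [-0.2, 0.3, 0.0]
finger_gap: 0.0851
grasp_force: 0.0
```

Emit:
{"fn": "servo_tool", "kwargs": {"rotation": [[0,0,0],[0,0,0],[0,0,0],[0,0,0],[0,0,0],[0,0,0],[0,0,0],[0,0,0]], "linear": [[0,0,-0.01],[0,0,-0.02],[0,0,-0.03],[0,0,-0.03],[0,0,-0.04],[0,0,-0.04],[0,0,0],[0,0,0]], "hand": [1,1,1,1,1,1,1,1]}}

```text
t: 11.5
tcp_pos: [0.454, -0.3829, 0.1294]
orientation: [-0.23, 0.768, 0.401, 0.444]
force: [0.3, -0.2, -0.1]
finger_gap: 0.0852
grasp_force: 0.0
```

```bash
python3 - <<'E'
from h import *
o=telemetry.get_obs(); T=rot(o['orientation']); print(o['t'],o['tcp_pos'],o['q'].round(3),o['finger_gap'],T.round(3).tolist())
S=optics.get_image('scene'); W=optics.get_image('wrist')
a=cv2.resize(S[235:325,90:210],(400,300),interpolation=cv2.INTER_CUBIC)
cv2.imwrite('pics/rel.png',np.hstack([a,cv2.resize(W,(400,300))]))
E
```

```text
11.5 [ 0.4540142  -0.38293155  0.1294397 ] [-1.174  0.496  1.774  0.822  1.602 -0.869] 0.08520173457653989 [[0.285, 0.819, 0.497], [0.411, -0.573, 0.709], [0.866, 0.002, -0.501]]
```

View pics/rel.png

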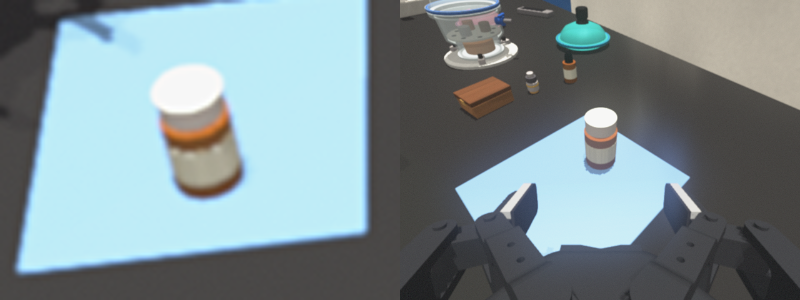

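The jar stands released on the mat at (200,130) in the left crop. Next I go up, turn the tool to vertical and travel to the knob.

Emit:
{"fn": "servo_tool", "kwargs": {"rotation": [[0,0,0],[0,0,0],[0,0,0],[0,0,0],[0,0,0],[0,-0.131,0],[0,-0.131,0],[0,-0.131,0],[0,-0.131,0],[0,-0.131,0]], "linear": [[0.0373,0,-0.0217],[0.0373,0,-0.0217],[0.0373,0,-0.0217],[0.0373,0,-0.0217],[0.0373,0,-0.0217],[0,0,0],[0,0,0],[0,0,0],[0,0,0],[0,0,0]], "hand": [1,1,1,1,1,1,1,1,1,1]}}

```text
t: 12.6
tcp_pos: [0.4545, -0.3805, 0.3432]
orientation: [-0.09, 0.869, 0.455, 0.171]
force: [0.8, 0.4, -0.5]
finger_gap: 0.0854
grasp_force: 0.0
```

Emit:
{"fn": "servo_tool", "kwargs": {"rotation": [[0,-0.131,0],[0,-0.131,0],[0,-0.131,0],[0,0,0],[0,0,0]], "linear": [[0,0,0],[0,0,0],[0,0,0],[0,0,0],[0,0,0]], "hand": [1,1,1,1,1]}}

```text
t: 13.1
tcp_pos: [0.4548, -0.3801, 0.3428]
orientation: [-0.002, 0.886, 0.464, 0.001]
force: [0.1, -0.0, -0.4]
finger_gap: 0.0854
grasp_force: 0.0
```

```bash
python3 - <<'E'
from h import *
o=telemetry.get_obs(); T=rot(o['orientation']); print(o['t'],o['tcp_pos'],o['q'].round(3),T.round(3).tolist())
print(T.T@(np.array([.495,.285,.33])-o['tcp_pos']))
E
```

```text
13.1 [ 0.45479064 -0.38010829  0.34275577] [-0.868  0.05   1.674  0.002  1.421 -0.263] [[0.569, 0.822, -0.0], [0.822, -0.569, 0.004], [0.003, -0.002, -1.0]]
[ 0.56964597 -0.34557595  0.01514177]
```

Emit:
{"fn": "servo_tool", "kwargs": {"rotation": [[0,0,0],[0,0,0],[0,0,0],[0,0,0],[0,0,0],[0,0,0],[0,0,0],[0,0,0],[0,0,0],[0,0,0]], "linear": [[0.038,-0.023,0.001],[0.038,-0.023,0.001],[0.038,-0.023,0.001],[0.038,-0.023,0.001],[0.038,-0.023,0.001],[0.038,-0.023,0.001],[0.038,-0.023,0.001],[0.038,-0.023,0.001],[0.038,-0.023,0.001],[0.038,-0.023,0.001]], "hand": [1,1,1,1,1,1,1,1,1,1]}}

```text
t: 14.1
tcp_pos: [0.4823, 0.0629, 0.3332]
orientation: [-0.001, 0.887, 0.462, -0.0]
force: [0.8, -0.8, -0.6]
finger_gap: 0.0855
grasp_force: 0.0
```

Emit:
{"fn": "servo_tool", "kwargs": {"rotation": [[0,0,0],[0,0,0],[0,0,0],[0,0,0],[0,0,0],[0,0,0],[0,0,0]], "linear": [[0.038,-0.023,0.001],[0.038,-0.023,0.001],[0.038,-0.023,0.001],[0.038,-0.023,0.001],[0.038,-0.023,0.001],[0,0,0],[0,0,0]], "hand": [1,1,1,1,1,1,1]}}

```text
t: 14.8
tcp_pos: [0.4967, 0.2834, 0.3276]
orientation: [-0.001, 0.886, 0.463, -0.001]
force: [0.1, -0.0, -0.8]
finger_gap: 0.0852
grasp_force: 0.0
```

```bash
python3 - <<'E'
from h import *
o=telemetry.get_obs(); I=optics.get_image('wrist'); cv2.imwrite('pics/w2.png',I); c=cam('wrist',o)
np.save('w2.npy',np.r_[o['tcp_pos'],o['orientation']])
print(o['t'],o['tcp_pos'],o['q'].round(3))
h=cv2.cvtColor(I,cv2.COLOR_BGR2HSV)
m=cv2.inRange(h,(0,0,0),(180,255,50))
for k in cv2.findContours(m,1,1)[0]:
    A=cv2.contourArea(k)
    if 500<A<30000: 
        (u,v),r=cv2.minEnclosingCircle(k); print(A,u,v,r,onz(c,u,v,.208).round(4))
E
```

```text
14.8 [0.49672349 0.28335393 0.327632  ] [3.410e-01 9.000e-03 1.743e+00 1.000e-03 1.393e+00 9.480e-01]
900.5 501.0 404.5 45.64273452758789 [0.5397 0.073  0.208 ]
```

View pics/w2.png

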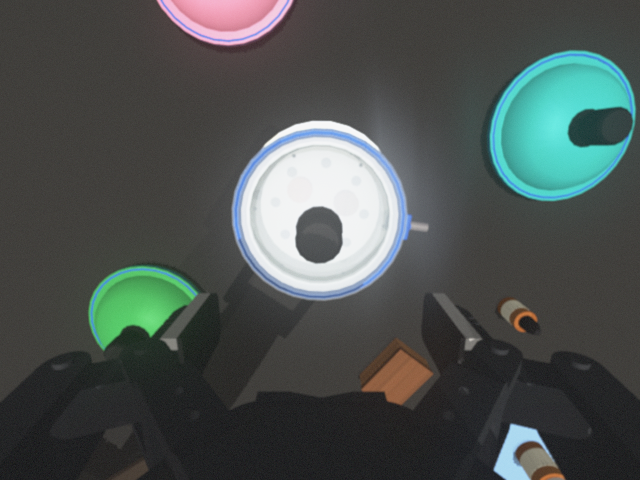

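The wrist view shows the knob's top disc at about (319,240), radius 22. The blue lid rim runs from x=234 to 408 and y=129 to 300. The right lid is the one in the white bowl.

```bash
python3 - <<'E'
from h import *
a=np.load('w2.npy');o=dict(tcp_pos=a[:3],orientation=a[3:]);c=cam('wrist',o);T=rot(a[3:])
I=cv2.imread('pics/w2.png'); h=cv2.cvtColor(I,cv2.COLOR_BGR2HSV)
R=np.zeros(I.shape[:2],np.uint8); cv2.circle(R,(321,214),75,255,-1)
m=cv2.inRange(h,(0,0,0),(180,255,100))&R
k=max(cv2.findContours(m,0,1)[0],key=cv2.contourArea); print('knob box',cv2.boundingRect(k))
p=k[:,0]; p=p[p[:,1]>np.percentile(p[:,1],60)].astype(float)
s=np.linalg.lstsq(np.c_[2*p,np.ones(len(p))],(p**2).sum(1),rcond=None)[0]; r=np.sqrt(s[2]+s[0]**2+s[1]**2)
f=c[0]; X=onz(c,s[0],s[1],.206); dz=(c[3].T@(X-c[4]))[2]; print('head',s[:2],r,'diam mm',2*r*dz/f*1000,X.round(4),(T.T@(X-a[:3])).round(4))
b=cv2.inRange(h,(100,90,80),(125,255,255)); R[:]=0; cv2.circle(R,(321,214),100,255,-1); cv2.circle(R,(321,214),80,0,-1)
q=cv2.findNonZero(b&R)[:,0]; P=np.array([onz(c,*x,.125)[:2] for x in q])
s=np.linalg.lstsq(np.c_[2*P,np.ones(len(P))],(P**2).sum(1),rcond=None)[0]; print('rim centre',s[:2],'diam',2*np.sqrt(s[2]+s[0]**2+s[1]**2))
E
```

```text
knob box (296, 208, 46, 55)
head [318.44568736 238.99214102] 22.498118954998077 diam mm 33.94094322039441 [0.4945 0.2842 0.206 ] [-0.0003 -0.0021  0.1216]
rim centre [0.49352829 0.281757  ] diam 0.16557186267115592
```

Emit:
{"fn": "servo_tool", "kwargs": {"rotation": [[0,0,0],[0,0,0],[0,0,0],[0,0,0],[0,0,0],[0,0,0],[0,0,0],[0,0,0]], "linear": [[-0.001,-0.002,0.03],[0,0,0.03],[0,0,0.03],[0,0,0.025],[0,0,0.015],[0,0,0.0085],[0,0,0],[0,0,0]], "hand": [1,1,1,1,1,1,1,1]}}

```text
t: 15.65
tcp_pos: [0.4955, 0.2836, 0.1918]
orientation: [0.0, 0.886, 0.463, 0.001]
force: [0.2, 0.0, -0.1]
finger_gap: 0.0853
grasp_force: 0.0
```

Emit:
{"fn": "servo_tool", "kwargs": {"rotation": [[0,0,0],[0,0,0],[0,0,0],[0,0,0],[0,0,0],[0,0,0],[0,0,0],[0,0,0],[0,0,0],[0,0,0]], "linear": [[0,0,0],[0,0,0],[0,0,0],[0,0,0],[0,0,0],[0,0,0],[0,0,0],[0,0,0],[0,0,0],[0,0,0]], "hand": [0.5,0.2,0,-0.1,-0.2,-0.3,-0.5,-1,-1,-1], "squeeze": 60}}

```text
t: 16.65
tcp_pos: [0.4946, 0.284, 0.1911]
orientation: [-0.0, 0.886, 0.463, 0.0]
force: [-2.5, 0.3, 5.0]
finger_gap: 0.0353
grasp_force: 59.6
```

Emit:
{"fn": "servo_tool", "kwargs": {"rotation": [[0,0,0],[0,0,0],[0,0,0],[0,0,0]], "linear": [[0,0,-0.0007],[0,0,-0.0007],[0,0,-0.0006],[0,0,0]], "hand": [-1,-1,-1,-1]}}

```text
t: 17.05
tcp_pos: [0.4941, 0.2834, 0.1913]
orientation: [0.0, 0.886, 0.463, -0.001]
force: [-0.3, 0.4, -3.0]
finger_gap: 0.0352
grasp_force: 60.0
```

Emit:
{"fn": "servo_tool", "kwargs": {"rotation": [[0,0,0],[0,0,0],[0,0,0],[0,0,0]], "linear": [[0,0,-0.0007],[0,0,-0.0007],[0,0,-0.0006],[0,0,0]], "hand": [-1,-1,-1,-1]}}

```text
t: 17.45
tcp_pos: [0.494, 0.2834, 0.1931]
orientation: [-0.0, 0.886, 0.463, -0.001]
force: [1.5, 1.1, -9.6]
finger_gap: 0.035
grasp_force: 60.5
```

Emit:
{"fn": "servo_tool", "kwargs": {"rotation": [[0,0,0],[0,0,0],[0,0,0],[0,0,0]], "linear": [[0,0,-0.0007],[0,0,-0.0007],[0,0,-0.0006],[0,0,0]], "hand": [-1,-1,-1,-1]}}

```text
t: 17.85
tcp_pos: [0.4937, 0.2833, 0.1949]
orientation: [-0.0, 0.886, 0.463, -0.002]
force: [0.0, -0.3, -13.9]
finger_gap: 0.0352
grasp_force: 61.4
```

Emit:
{"fn": "servo_tool", "kwargs": {"rotation": [[0,0,0],[0,0,0],[0,0,0],[0,0,0],[0,0,0],[0,0,0]], "linear": [[0,0,-0.0005],[0,0,-0.0005],[0,0,-0.0005],[0,0,-0.0005],[0,0,0],[0,0,0]], "hand": [-1,-1,-1,-1,-1,-1]}}

```text
t: 18.45
tcp_pos: [0.4948, 0.2838, 0.1991]
orientation: [0.0, 0.886, 0.463, 0.001]
force: [-0.8, 0.8, -2.2]
finger_gap: 0.0353
grasp_force: 62.6
```

Emit:
{"fn": "servo_tool", "kwargs": {"rotation": [[0,0,0],[0,0,0],[0,0,0],[0,0,0],[0,0,0],[0,0,0]], "linear": [[0,0,-0.0005],[0,0,-0.0005],[0,0,-0.0005],[0,0,-0.0005],[0,0,0],[0,0,0]], "hand": [-1,-1,-1,-1,-1,-1]}}

```text
t: 19.05
tcp_pos: [0.4946, 0.2837, 0.2004]
orientation: [-0.0, 0.886, 0.463, -0.0]
force: [-0.7, -0.1, -1.9]
finger_gap: 0.035
grasp_force: 62.6
```

Emit:
{"fn": "servo_tool", "kwargs": {"rotation": [[0,0,0],[0,0,0],[0,0,0],[0,0,0],[0,0,0],[0,0,0],[0,0,0],[0,0,0],[0,0,0],[0,0,0]], "linear": [[0,0,-0.001],[0,0,-0.001],[0,0,-0.001],[0,0,-0.001],[0,0,-0.001],[0,0,-0.001],[0,0,-0.001],[0,0,0],[0,0,0],[0,0,0]], "hand": [-1,-1,-1,-1,-1,-1,-1,-1,-1,-1]}}

```text
t: 20.05
tcp_pos: [0.4945, 0.2837, 0.2074]
orientation: [-0.0, 0.886, 0.463, -0.0]
force: [1.0, 0.3, -2.5]
finger_gap: 0.0356
grasp_force: 62.6
```

```bash
python3 - <<'E'
from h import *
o=telemetry.get_obs(); print(o['t'],o['tcp_pos'],o['force'],o['grasp_force'],np.abs(o['joint_vel']).max())
S=optics.get_image('scene'); D=optics.get_image('side'); W=optics.get_image('wrist')
r=lambda I:cv2.resize(I,(400,300),interpolation=cv2.INTER_CUBIC)
cv2.imwrite('pics/end.png',np.vstack([np.hstack([r(S[200:290,340:460]),r(D[150:240,236:356])]),np.hstack([r(S[225:333,110:254]),r(W)])]))
E
```

```text
20.05 [0.49454532 0.2837118  0.20737356] [ 0.96090874  0.26503122 -2.450763  ] 62.59864694166026 0.001290740597547726
```

View pics/end.png

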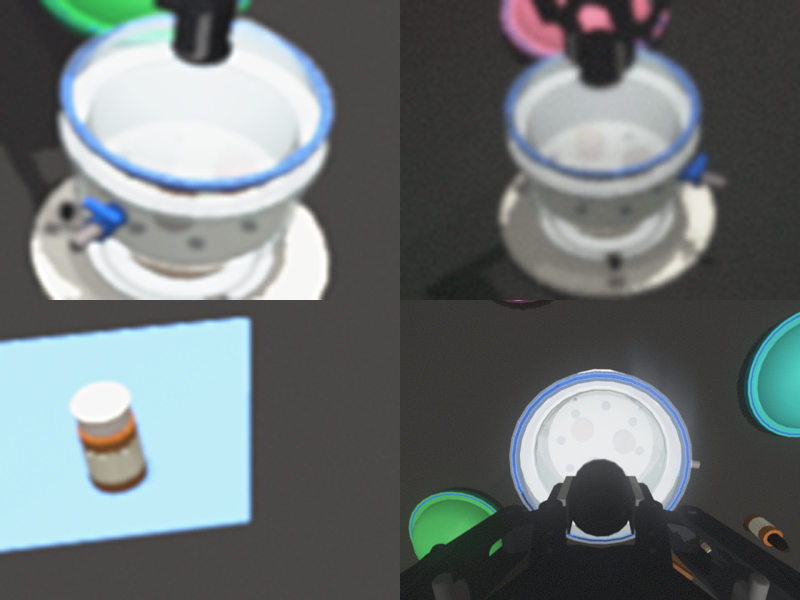

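The lid's rim floats level above the bowl lip, with a gap all round, and the jar stands on the mat. The wrist force matches the lid's weight alone, so I'm handing in.

```bash
python3 -c "
from bench import workorder
print(workorder.hand_in())"
```

```text
the job is handed in; nothing more can be done
None
```

The jar stands upright and released on the mat, and the lid's seal is broken with the lid held level about 15 mm above the bowl. I never went near the objective, oil bottle or slide box, and the job is handed in (it returned no verdict).

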